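Open the wide roll-top cabinet

TASK

Get at the check weights: two small desk cabinets with slatted roll-top shutters stand side by side, both shut. Raise the shutter of the wider cabinet by its pull, up and over to the back until it is fully open and stays open by itself, then let go. Leave the narrower cabinet shut.

Things in the scene. Friction and masses are not known exactly. Their poses are not given: they have to be found in the camera images.
- wide_cabinet: Wider roll-top cabinet (the other is 110 wide), fixed: 220 deep x 170 wide x 132 mm high; grey half-round cheeks, aluminium slats in front, fixed rear cover. Origin: centre of its underside; own -x is its front (roughly toward the robot), y along its width, z up. The tracks are circular: axis parallel to its y, 22 mm above the origin; slats' outer face 100 mm from that axis.
- wide_cabinet_pull (a point): Grip point of its pull, a black bar mid-width low on the shutter: stands 46 mm out of the slats, 22 mm wide along the cabinet's y (pinch these sides), 12 thick. Point: on its centre line, 30 mm out, 130 mm from the track axis. Shut: bar points to the front, 10 deg upward, point 45 mm above the desk. Opening, it circles up and back about the track axis to 152 mm, straight above the axis.
- wide_cabinet_shutter (a joint): Angle of the wide cabinet's shutter in its tracks, rad: 0 shut, 1.40 fully open at its stop. 0.3 kg; raising it at the pull takes about 2 to 3 N. Let go below about 0.65 it slides shut again; beyond about 1.0 its weight is over the top and it rolls to the stop and stays.
- narrow_cabinet_shutter (a joint): Angle of the shutter of the narrower cabinet (110 mm wide, otherwise of the same make, beside the wide one to its left or right), rad: 0 shut; leave it shut.

How it is judged:
At the end, for the whole second after the job is handed in: The wide cabinet's shutter stands still within 0.18 rad (10 degrees) of its open stop (joint above 1.22 of 1.40), and the narrow cabinet's shutter is shut (joint below 0.15) (value of joint wide_cabinet_shutter above 1.22 rad and velocity of joint wide_cabinet_shutter between -0.05 and 0.05 rad/s and value of joint narrow_cabinet_shutter below 0.15 rad); the robot touches nothing.
It fails at once if the narrow cabinet's shutter was opened (more than 0.25 rad) (value of joint narrow_cabinet_shutter above 0.25 rad).
It also fails if it takes over 38 s, if anything falls off the work surface, if the arm or the gripper's body presses on something with over 40 N, if the wrist force passes 120 N, or if a joint passes its speed limit or range.

ROBOT

A 6-joint arm with a two-finger parallel gripper is mounted at the origin on a cart in front of the work surface, level with it; the furniture and walls round the work are solid. World frame = base frame: x ahead of the robot, y to its left, z up, the work surface at z = 0. Lengths are in m, angles in rad, forces in N, time in s.
With the tool pointing down it reaches from about 0.35 to 0.925 m from the base axis. Payload 6.4 kg.
Tool frame: the origin (TCP) lies at the very end of the fingers, on their centre line; the grasp point (between the pads) lies 19 mm behind it; z points along the fingers, y is the direction in which the jaws open and shut (so a half turn about z gives the same grasp; the last joint's range is limited). The gripper opens to 85 mm and grips with 20 to 120 N. Pads are 22 mm wide; open, the fingers measure 114 mm over their backs; the gripper's body (76 mm by 85 mm) begins 54 mm behind the grasp point. The pads swing forward as they close: fully open they stand 13 mm farther back than shut.
Start: joints at [-1.328, 0.245, 1.558, -0, 1.339, -0.174], TCP at [0.263, -0.594, 0.231] pointing down, gripper open.
Joint ranges: [-3.13, 3.13], [-1.02, 2.26], [0.13, 2.54], [-0.95, 4.09], [0.21, 2.88], [-2.74, 2.74]. Speed limits (rad/s): [2.57, 2.57, 3.14, 3.14, 3.14, 3.14].

INTERFACE

Orientations are given as a unit quaternion [x, y, z, w].
In Python, from bench import r, read_camera gives the robot as it stands. The module is installed in compiled form; this text tells all that it offers.
- The arm moves only by the shell command python3 -m crank 'ROWS'. ROWS is JSON, a list that holds one entry, the list of rows, each a list of 7 numbers: the shift along the tool's x, y, z in units of 40 mm (1.0 is 40 mm), then the turn, a rotation vector about the tool's x, y, z in degrees, then the opening, from 0 (shut) to 1 (fully open). In form: [[[tx, ty, tz, ax, ay, az, jaw], ...]]. A call has 1 to 20 rows; each row is the pose to reach, as a shift and turn from the pose commanded when the call began, along the tool's axes at that moment; what a row does not reach only later rows make up. A row lasts 1/12 s, in which the tool goes at most 41.7 mm and 7.16 degrees, less where a joint would pass 70% of its speed; a pose out of reach is approached as far as the arm can. A call with a gripper value outside its range is refused whole. The fingers move at their own pace and stop on an object; the grip force is fixed at half the most. Time passes only in rows, so rows that repeat a pose let the fingers close. It gives the time, the measured TCP pose, the force and the opening at its end, in the units of the state.
- r.get_state(): the state, without advancing time (a new reading comes with each control period).
- read_camera(name): name is "scene" or "top" or "wrist"; returns a dict with "img" (400x640x3 uint8, red, green, blue), "vertical_fov" (degrees; the focal length in pixels is half the picture's height over the tangent of half this angle, whatever the lens; pixels are square), "cx", "cy" (the principal point, pixels), "rvec" (rotation vector, rad) and "tvec" (3), from world to camera coordinates, as OpenCV has them. Camera axes: x right, y down, z forward; pixel columns grow to the right and rows downward; lengths in m; the calibration is good to about 2 mm. The wrist camera is an equidistant fisheye: a pixel r from the principal point sees the ray r / f radians off the axis. A picture is of the moment at which its call begins. There is no depth.
- r.job_done(): hands the job in, once; it reports no verdict.
The state is a dict: "clock": time; "joint_pos": joint angles; "dq": joint speeds; "joint_torque": joint torques, N m; "eef_pos": TCP position; "tcp_rot": TCP orientation; "force": force on the tool from outside, world axes, zero at the start; "ft_torque": the same for the moment, N m; "width": finger opening in m.
Only numpy, scipy, OpenCV 4.12 (cv2) and the standard library are available. Lean on these libraries where they do the work, as an engineer would, in place of code of your own. Each camera call takes 0.05 s, during which the arm holds its last target.

## Working session

There is one attempt and no reset: what is moved stays moved. The work goes in short steps, Python scripts to look and compute and a shell command to move; the robot and the scene stay as the last step left them, time stands still between calls to the robot, and variables do not carry over. Pictures are saved under pics/ and viewed, and the job is handed in when it is done.

```bash
mkdir -p pics
cat > h.py <<'E'
import numpy as np, cv2
from bench import r, read_camera
from scipy.spatial.transform import Rotation as R
def K(c):
    f=c['img'].shape[0]/2/np.tan(np.radians(c['vertical_fov']/2)); return f
def ray(c,u,v):
    M=R.from_rotvec(c['rvec']).as_matrix(); o=-M.T@np.array(c['tvec']); f=K(c)
    d=M.T@np.array([(u-c['cx'])/f,(v-c['cy'])/f,1]); return o,d
def atz(c,u,v,z):
    o,d=ray(c,u,v); return o+d*(z-o[2])/d[2]
def proj(c,p):
    q=R.from_rotvec(c['rvec']).apply(p)+np.array(c['tvec']); f=K(c); q=np.atleast_2d(q)
    return np.c_[c['cx']+f*q[:,0]/q[:,2],c['cy']+f*q[:,1]/q[:,2]]
E
python3 - <<'E'
from h import *
import pickle
print(r.get_state())
for n in ['scene','top']:
    c=read_camera(n); pickle.dump(c,open(n+'.pkl','wb'))
    cv2.imwrite(f'pics/{n}0.png',c['img'][:,:,::-1]); print(n,ray(c,320,200),c['vertical_fov'])
E
```

```text
{'clock': 0.0, 'joint_pos': array([-1.32813072e+00,  2.45824423e-01,  1.55901517e+00,  8.18113237e-06,
        1.33872621e+00, -1.74066460e-01]), 'dq': array([ 4.03757099e-04,  2.76764118e-05,  7.94051221e-05, -1.59723073e-03,
       -1.34446933e-04, -2.07867559e-03]), 'joint_torque': array([-4.40501017e-04, -4.29511392e+01, -3.26128757e+01, -2.01464459e-04,
        5.29944431e-03, -1.39724708e-05]), 'eef_pos': array([ 0.26299283, -0.59380237,  0.23017309]), 'tcp_rot': array([ 9.78369945e-01,  2.06860528e-01, -2.98549169e-05, -9.86133735e-04]), 'force': array([-0.66618895,  0.68797418, -0.06268056]), 'ft_torque': array([ 0.00816377, -0.05936696, -0.01255603]), 'width': 0.08557394009919687}
scene (array([-0.07197215, -0.55191924,  0.52852375]), array([ 0.71554163,  0.46588068, -0.52068033])) 50.00818419392914
top (array([ 0.4712543 , -0.11382285,  0.91865143]), array([ 0.08637405, -0.03441279, -0.99567259])) 54.05941989906947
```

View pics/scene0.png

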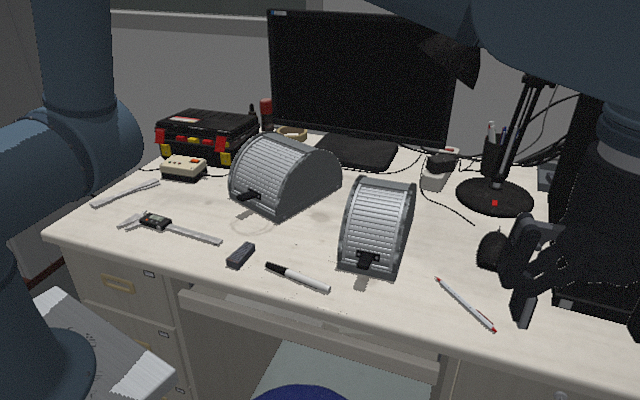

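View pics/top0.png

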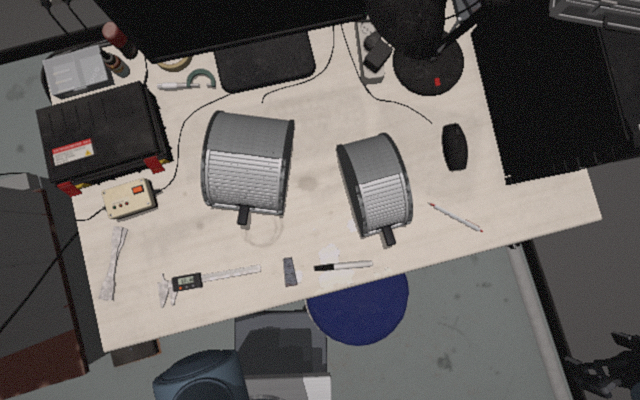

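The wide cabinet is the left one: its pull is near (243,214) in the top view and (247,196) in the scene view. The narrow cabinet is to its right. I'll enlarge both views to measure.

Run:
```python
from h import *
import pickle
c=pickle.load(open('top.pkl','rb')); cv2.imwrite('pics/ct.png',cv2.resize(c['img'][100:240,190:310,::-1],None,fx=4.2,fy=4.2,interpolation=3))
c=pickle.load(open('scene.pkl','rb')); cv2.imwrite('pics/cs.png',cv2.resize(c['img'][120:230,215:355,::-1],None,fx=5,fy=5,interpolation=3))
```

```text
(no output)
```

View pics/ct.png

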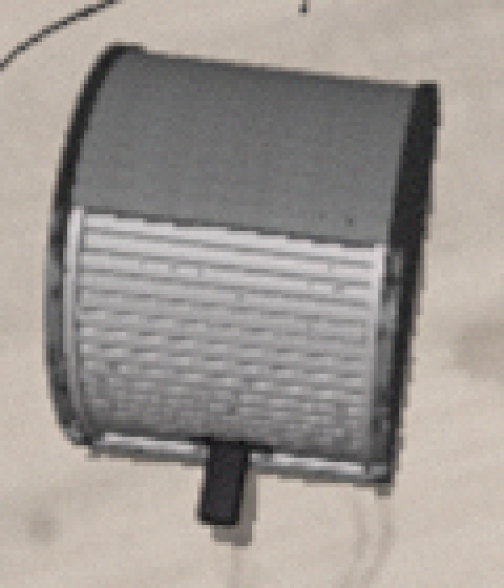

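View pics/cs.png

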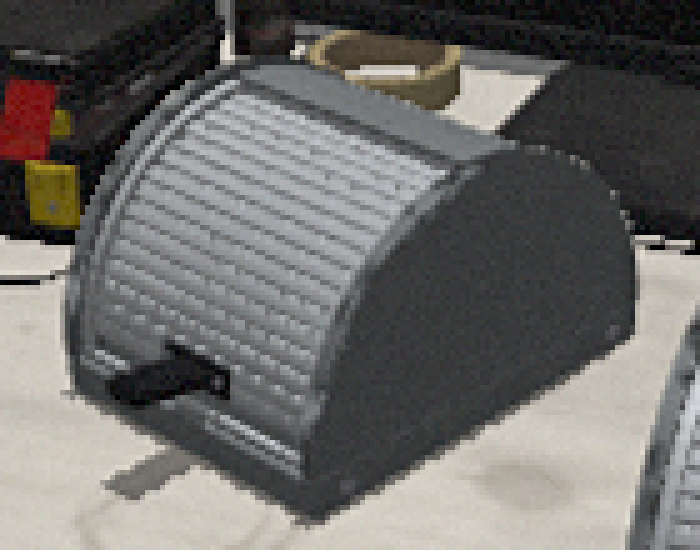

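```bash
cat > fit.py <<'E'
from h import *
import pickle
from scipy.optimize import least_squares
T=pickle.load(open('top.pkl','rb'));S=pickle.load(open('scene.pkl','rb'))
a=np.radians(10)
def P(rr,off=0): return [-rr*np.cos(a)+off*np.sin(a)*1,0,.022+rr*np.sin(a)+off*np.cos(a)]
t=lambda x,y:(190+x/4.2-.4,100+y/4.2-.4); s=lambda x,y:(215+x/5-.4,120+y/5-.4)
obs=[(S,s(75,390),[-.11,.085,0]),(S,s(318,525),[-.11,-.085,0]),(S,s(633,335),[.11,-.085,0]),
(T,t(390,488),[-.11,-.085,0]),(T,t(219,520),P(.146)),(S,s(110,388),[P(.146)[0],.011,P(.146)[2]])]
def f(p):
    Rz=R.from_euler('z',p[2]); return np.concatenate([proj(c,Rz.apply(q)+[p[0],p[1],0])[0]-uv for c,uv,q in obs])
o=least_squares(f,[.6,.1,0],loss='soft_l1',f_scale=1.5); x=o.x; print(x,np.degrees(x[2])); print(f(x).reshape(-1,2).round(1))
Rz=R.from_euler('z',x[2])
for q in (0,.7,1.4):
    b=a+q; print(q,Rz.apply([-.13*np.cos(b),0,.022+.13*np.sin(b)])+[x[0],x[1],0])
im=T['img'].copy()
for c,uv,q in obs: pass
E
python3 fit.py; python3 -c "
from h import *;s=r.get_state();print(R.from_quat(s['tcp_rot']).as_matrix().round(3))"
```

```text
[ 0.64042928  0.00921042 -0.1456444 ] -8.344809561450944
[[-0.8 -0.1]
 [-0.1 -0.1]
 [ 0.9  0.3]
 [ 0.9 -1.4]
 [ 0.1  0.4]
 [-1.2 -0.7]]
0 [0.51375973 0.02779069 0.04457426]
0.7 [0.55793583 0.02131081 0.12174172]
1.4 [0.64090989 0.00913992 0.15199909]
[[ 0.914  0.405 -0.   ]
 [ 0.405 -0.914  0.002]
 [ 0.    -0.002 -1.   ]]
```

```bash
cat > plan.py <<'E'
from h import *
C=np.array([.6404,.0092,0]); yaw=-.1456
fwd=np.array([np.cos(yaw),np.sin(yaw),0]); up=np.array([0,0,1.]); ly=np.array([-np.sin(yaw),np.cos(yaw),0])
def pose(q,pitch,back=0,lift=0):   # joint angle, tool pitch below horizontal deg, back-off along tool z
    b=np.radians(10)+q; g=C+.022*up-.13*np.cos(b)*fwd+.13*np.sin(b)*up
    p=np.radians(pitch); z=np.cos(p)*fwd-np.sin(p)*up; y=-ly; x=np.cross(y,z)
    return g+(.019-back)*z+lift*up, R.from_matrix(np.c_[x,y,z])
def rows(tgts,s=None):
    s=s or r.get_state(); p0=np.array(s['eef_pos']); R0=R.from_quat(s['tcp_rot'])
    for p,Q in tgts:
        d=R0.inv().apply(p-p0)/.04; w=np.degrees((R0.inv()*Q).as_rotvec()); print((p).round(3),d.round(2).tolist(),w.round(1).tolist())
E
python3 - <<'E'
from plan import *
rows([pose(0,55,.12,.1),pose(0,55,.12)])
E
```

```text
[0.456 0.036 0.227] [10.8, -12.45, 0.1] [-9.9, 34.1, 31.2]
[0.456 0.036 0.127] [10.8, -12.44, 2.6] [-9.9, 34.1, 31.2]
```

```bash
python3 -m crank '[[[10.8,-12.45,0.1,-9.9,34.1,31.2,1],[10.8,-12.45,0.1,-9.9,34.1,31.2,1],[10.8,-12.45,0.1,-9.9,34.1,31.2,1],[10.8,-12.45,0.1,-9.9,34.1,31.2,1],[10.8,-12.45,0.1,-9.9,34.1,31.2,1],[10.8,-12.45,0.1,-9.9,34.1,31.2,1],[10.8,-12.45,0.1,-9.9,34.1,31.2,1],[10.8,-12.45,0.1,-9.9,34.1,31.2,1],[10.8,-12.45,0.1,-9.9,34.1,31.2,1],[10.8,-12.45,0.1,-9.9,34.1,31.2,1],[10.8,-12.45,0.1,-9.9,34.1,31.2,1],[10.8,-12.45,0.1,-9.9,34.1,31.2,1],[10.8,-12.45,0.1,-9.9,34.1,31.2,1],[10.8,-12.45,0.1,-9.9,34.1,31.2,1],[10.8,-12.45,0.1,-9.9,34.1,31.2,1],[10.8,-12.45,0.1,-9.9,34.1,31.2,1],[10.8,-12.45,0.1,-9.9,34.1,31.2,1],[10.8,-12.45,0.1,-9.9,34.1,31.2,1],[10.8,-12.45,0.1,-9.9,34.1,31.2,1],[10.8,-12.45,0.1,-9.9,34.1,31.2,1]]]'
python3 - <<'E'
from plan import *
s=r.get_state(); print(s['joint_pos'].round(2)); rows([pose(0,55,.12),pose(0,55,0)])
c=read_camera('wrist'); cv2.imwrite('pics/w1.png',c['img'][:,:,::-1])
M=R.from_rotvec(c['rvec']).as_matrix(); f=K(c)
for p in [pose(0,55,.019)[0]]:
    q=M@p+c['tvec']; th=np.arctan2(np.hypot(q[0],q[1]),q[2]); u=q[:2]/np.hypot(*q[:2])*th*f; print('pull',u+[c['cx'],c['cy']])
E
```

```text
clock: 1.77
eef_pos: [0.4564, 0.0344, 0.2271]
tcp_rot: [0.951, -0.071, 0.3, 0.023]
force: [0.7, -0.6, 0.7]
width: 0.0852
[-0.18 -0.63  2.4   0.03  0.76  1.52]
[0.456 0.036 0.127] [-1.44, -0.05, 2.04] [0.1, -0.0, -0.1]
[0.525 0.026 0.029] [-1.44, -0.05, 5.04] [0.1, -0.0, -0.1]
pull [321.05132985 224.55194094]
```

View pics/w1.png

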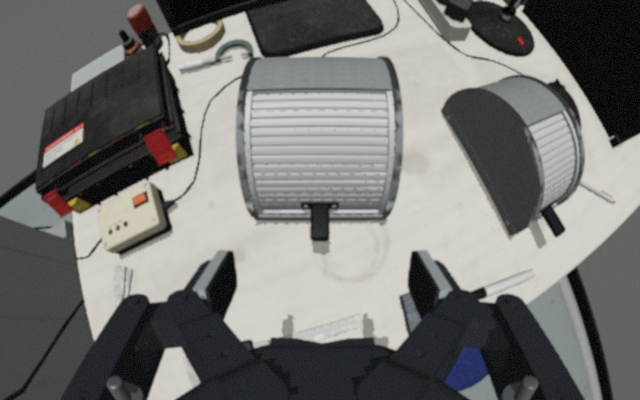

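The wrist view shows the pull at (320,223). The predicted position is (321,225), so they agree, and the fingers straddle it. Next is the approach.

```bash
python3 -m crank '[[[-1.44,-0.05,3.0,0,0,0,1],[-1.44,-0.05,3.0,0,0,0,1],[-1.44,-0.05,3.0,0,0,0,1],[-1.44,-0.05,3.0,0,0,0,1],[-1.44,-0.05,3.5,0,0,0,1],[-1.44,-0.05,4.0,0,0,0,1],[-1.44,-0.05,4.5,0,0,0,1],[-1.44,-0.05,5.0,0,0,0,1],[-1.44,-0.05,5.0,0,0,0,1],[-1.44,-0.05,5.0,0,0,0,1]]]'
python3 - <<'E'
from plan import *
s=r.get_state(); print(s['joint_pos'].round(2)); rows([pose(0,55,0)])
c=read_camera('wrist'); cv2.imwrite('pics/w2.png',c['img'][:,:,::-1])
E
```

```text
clock: 2.65
eef_pos: [0.5239, 0.0253, 0.0412]
tcp_rot: [0.953, -0.071, 0.293, 0.022]
force: [-0.0, -0.7, -0.1]
width: 0.0852
[-0.18  0.01  2.33  0.07  0.21  1.48]
[0.525 0.026 0.029] [-0.16, -0.02, 0.26] [0.1, 0.8, -0.2]
```

View pics/w2.png

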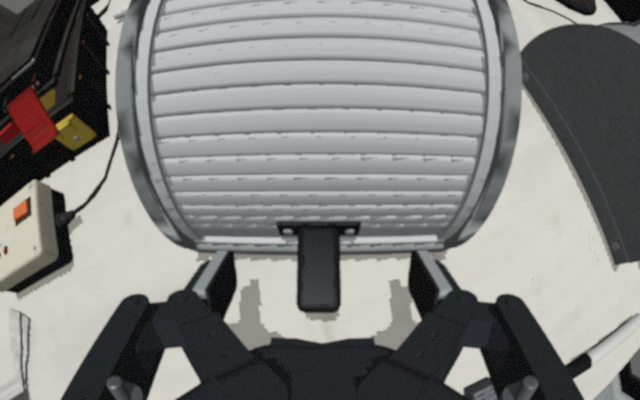

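Run:
```python
from plan import *
rows([pose(0,72,0)])
```

```text
[0.52  0.027 0.027] [-0.3, -0.01, 0.25] [0.0, -16.2, -0.1]
```

```bash
python3 -m crank '[[[-0.1,0,0,0,-8,0,1],[-0.2,0,0.1,0,-16,0,1],[-0.3,0,0.25,0,-16.2,0,1],[-0.3,0,0.25,0,-16.2,0,1],[-0.3,0,0.25,0,-16.2,0,1]]]'
python3 - <<'E'
from plan import *
s=r.get_state(); print(s['joint_pos'].round(2)); rows([pose(0,72,0)])
c=read_camera('wrist'); cv2.imwrite('pics/w3.png',c['img'][:,:,::-1])
E
```

```text
clock: 3.12
eef_pos: [0.519, 0.0276, 0.0266]
tcp_rot: [0.985, -0.072, 0.157, 0.011]
force: [0.1, 1.0, 0.1]
width: 0.0853
[-0.17  0.1   2.19  0.01  0.54  1.54]
[0.52  0.027 0.027] [0.01, 0.02, 0.01] [-0.0, -0.1, -0.0]
```

View pics/w3.png

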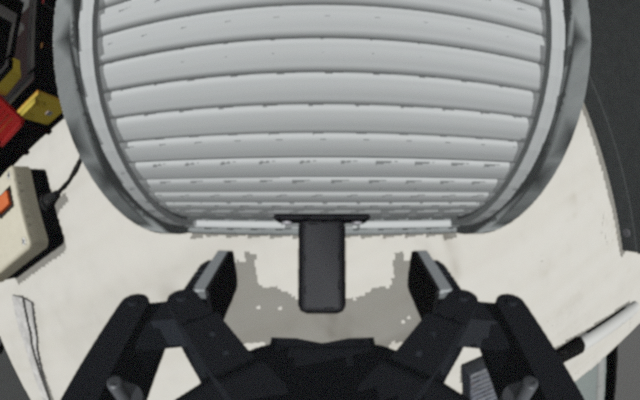

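The pull sits centred between the pads, with the bar at about (322,265). I'll close on it.

```bash
python3 -m crank '[[[0,0,0,0,0,0,0.6],[0,0,0,0,0,0,0.4],[0,0,0,0,0,0,0.2],[0,0,0,0,0,0,0],[0,0,0,0,0,0,0],[0,0,0,0,0,0,0],[0,0,0,0,0,0,0],[0,0,0,0,0,0,0],[0,0,0,0,0,0,0],[0,0,0,0,0,0,0]]]'
python3 - <<'E'
from plan import *
for q in (.1,.2,.3,.4,.5): rows([pose(q,72+np.degrees(q)*.8)])
E
```

```text
clock: 4.0
eef_pos: [0.5191, 0.0279, 0.0262]
tcp_rot: [0.985, -0.071, 0.156, 0.011]
force: [-3.4, -0.4, 5.9]
width: 0.0209
[0.521 0.027 0.039] [0.14, 0.02, -0.28] [-0.0, -4.5, 0.0]
[0.524 0.026 0.051] [0.3, 0.02, -0.55] [-0.0, -9.1, 0.0]
[0.527 0.026 0.062] [0.48, 0.02, -0.8] [-0.0, -13.7, 0.0]
[0.532 0.025 0.074] [0.69, 0.02, -1.02] [-0.0, -18.3, 0.0]
[0.538 0.024 0.084] [0.91, 0.02, -1.23] [-0.0, -22.9, 0.0]
```

```bash
python3 -m crank '[[[0.07,0,-0.14,0,-2.3,0,0],[0.14,0,-0.28,0,-4.6,0,0],[0.22,0,-0.42,0,-6.8,0,0],[0.3,0,-0.55,0,-9.1,0,0],[0.39,0,-0.68,0,-11.4,0,0],[0.48,0,-0.8,0,-13.7,0,0],[0.58,0,-0.91,0,-16,0,0],[0.69,0,-1.02,0,-18.3,0,0],[0.8,0,-1.13,0,-20.6,0,0],[0.91,0,-1.23,0,-22.9,0,0],[0.91,0,-1.23,0,-22.9,0,0]]]'
python3 - <<'E'
from plan import *
s=r.get_state(); print(s['joint_pos'].round(2))
for q in (.5,.6,.7,.8,.9,1.): rows([pose(q,72+np.degrees(q)*.8)])
c=read_camera('scene'); cv2.imwrite('pics/s4.png',c['img'][:,:,::-1])
E
```

```text
clock: 4.92
eef_pos: [0.538, 0.0251, 0.0835]
tcp_rot: [0.996, -0.072, -0.045, -0.003]
force: [-2.7, -0.3, -2.8]
width: 0.0208
[-0.16  0.22  1.88 -0.    1.13  1.55]
[0.538 0.024 0.084] [0.01, 0.02, -0.02] [-0.0, 0.3, 0.0]
[0.545 0.023 0.094] [0.16, 0.02, -0.28] [-0.0, -4.3, 0.0]
[0.553 0.022 0.103] [0.34, 0.02, -0.53] [-0.0, -8.9, 0.0]
[0.562 0.021 0.112] [0.55, 0.02, -0.75] [-0.0, -13.5, 0.0]
[0.572 0.019 0.119] [0.77, 0.02, -0.96] [-0.0, -18.1, 0.0]
[0.582 0.018 0.125] [1.02, 0.02, -1.14] [-0.0, -22.6, 0.0]
```

View pics/s4.png

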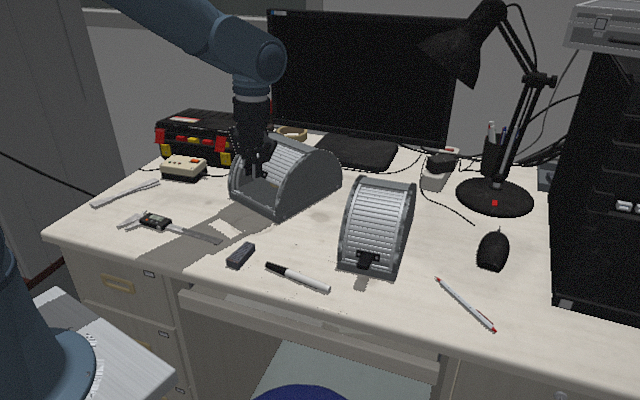

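The shutter is rising with the gripper: the opening is visible near (262,190). The narrow cabinet is still shut, with its pull at (368,262). I'll carry on up.

```bash
python3 -m crank '[[[0.08,0,-0.14,0,-2.1,0,0],[0.16,0,-0.28,0,-4.3,0,0],[0.25,0,-0.41,0,-6.6,0,0],[0.34,0,-0.53,0,-8.9,0,0],[0.44,0,-0.64,0,-11.2,0,0],[0.55,0,-0.75,0,-13.5,0,0],[0.66,0,-0.86,0,-15.8,0,0],[0.77,0,-0.96,0,-18.1,0,0],[0.9,0,-1.05,0,-20.4,0,0],[1.02,0,-1.14,0,-22.6,0,0],[1.02,0,-1.14,0,-22.6,0,0]]]'
python3 - <<'E'
from plan import *
s=r.get_state(); print(s['joint_pos'].round(2))
for q in (1.,1.1,1.2,1.3,1.35,1.4): rows([pose(q,72+np.degrees(q)*.8)])
E
```

```text
clock: 5.88
eef_pos: [0.5824, 0.0186, 0.124]
tcp_rot: [0.969, -0.07, -0.238, -0.018]
force: [-0.6, -0.8, -7.4]
width: 0.0209
[-0.16  0.49  1.5  -0.01  1.63  1.56]
[0.582 0.018 0.125] [-0.02, 0.02, -0.02] [-0.0, -0.2, 0.0]
[0.593 0.016 0.13 ] [0.16, 0.02, -0.26] [-0.0, -4.8, 0.0]
[0.604 0.015 0.134] [0.37, 0.02, -0.48] [-0.0, -9.4, 0.0]
[0.616 0.013 0.137] [0.59, 0.02, -0.68] [-0.0, -14.0, 0.0]
[0.621 0.012 0.138] [0.71, 0.02, -0.77] [-0.0, -16.3, 0.0]
[0.627 0.011 0.139] [0.84, 0.02, -0.86] [-0.0, -18.6, 0.0]
```

```bash
python3 -m crank '[[[0.08,0,-0.13,0,-2.5,0,0],[0.16,0,-0.26,0,-4.8,0,0],[0.26,0,-0.37,0,-7.1,0,0],[0.37,0,-0.48,0,-9.4,0,0],[0.48,0,-0.58,0,-11.7,0,0],[0.59,0,-0.68,0,-14,0,0],[0.71,0,-0.77,0,-16.3,0,0],[0.79,0,-0.82,0,-17.6,0,0],[0.79,0,-0.82,0,-17.6,0,0],[0.79,0,-0.82,0,-17.6,0,0]]]'
python3 - <<'E'
from plan import *
s=r.get_state(); print(s['joint_pos'].round(2))
rows([pose(1.38,72+np.degrees(1.38)*.8)])
c=read_camera('scene'); cv2.imwrite('pics/s5.png',cv2.resize(c['img'][60:260,180:440,::-1],None,fx=3,fy=3))
E
```

```text
clock: 6.72
eef_pos: [0.6239, 0.0125, 0.1369]
tcp_rot: [0.921, -0.067, -0.383, -0.028]
force: [-4.9, -2.3, -17.4]
width: 0.0209
[-0.16  0.75  1.18 -0.01  2.    1.56]
[0.625 0.011 0.139] [-0.01, 0.02, -0.05] [0.0, -0.1, 0.0]
```

View pics/s5.png

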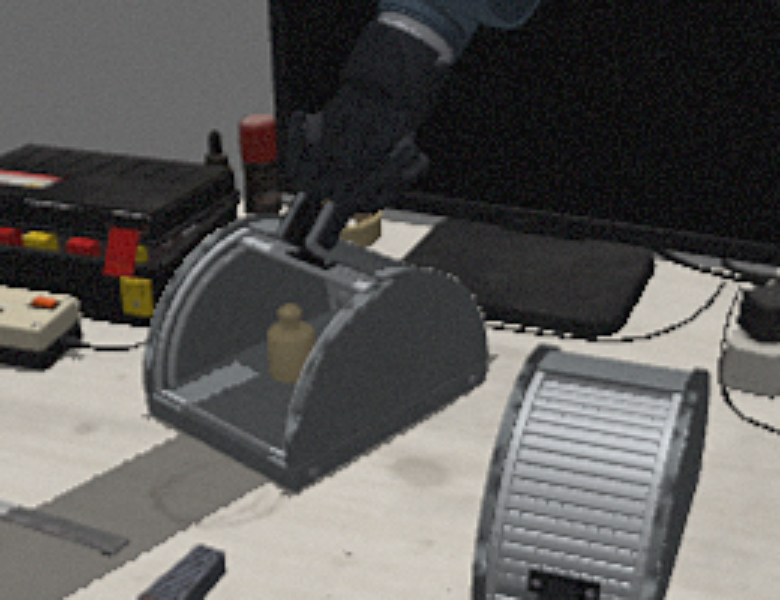

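The shutter is fully up: the inside and the check weight at about (290,345) in the crop are visible. Now I'll release and lift straight up.

```bash
python3 -m crank '[[[0,0,0,0,0,0,0.5],[0,0,0,0,0,0,1],[0,0,0,0,0,0,1],[0,0,0,0,0,0,1],[0,0,0,0,0,0,1],[0,0,0,0,0,0,1],[0,0,0,0,0,0,1],[-0.2,0,-0.2,0,0,0,1],[-0.4,0,-0.4,0,0,0,1],[-0.7,0,-0.7,0,0,0,1],[-1.1,0,-1.1,0,0,0,1],[-1.5,0,-1.5,0,0,0,1],[-2,0,-2,0,0,0,1],[-2.4,0,-2.4,0,0,0,1],[-2.4,0,-2.4,0,0,0,1],[-2.4,0,-2.4,0,0,0,1]]]'
python3 - <<'E'
from plan import *
s=r.get_state(); print(s['joint_pos'].round(2))
c=read_camera('scene'); cv2.imwrite('pics/s6.png',c['img'][:,:,::-1])
c=read_camera('top'); cv2.imwrite('pics/t6.png',c['img'][:,:,::-1])
E
```

```text
clock: 8.1
eef_pos: [0.6265, 0.0123, 0.2799]
tcp_rot: [0.922, -0.067, -0.38, -0.028]
force: [0.1, 0.8, -0.5]
width: 0.0854
[-0.16  0.62  1.11 -0.01  2.19  1.56]
```

View pics/s6.png

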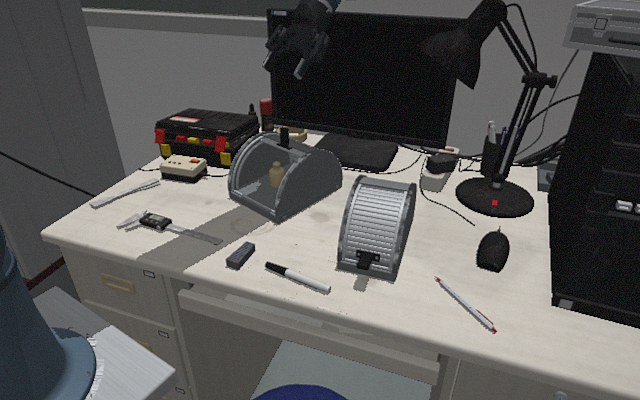

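View pics/t6.png

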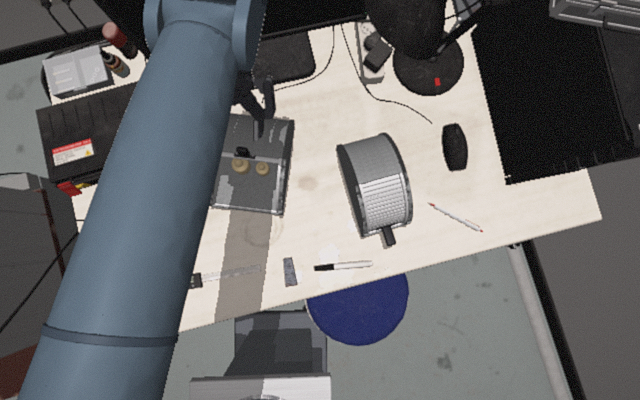

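The pull stands upright at about (284,137) in the scene view, the wide shutter is open and the arm is clear. The narrow one is still shut. I'll check the pull tip against the model and look for any drift.

```bash
python3 -m crank '[[[0,0,0,0,0,0,1],[0,0,0,0,0,0,1],[0,0,0,0,0,0,1],[0,0,0,0,0,0,1],[0,0,0,0,0,0,1],[0,0,0,0,0,0,1]]]'
python3 - <<'E'
from plan import *
c=read_camera('scene'); o=cv2.imread('pics/s6.png')[:,:,::-1]
a,b=[i[115:165,265:305,::-1] for i in (o,c['img'])]; print('diff',np.abs(a.astype(int)-b).mean())
cv2.imwrite('pics/s7.png',cv2.resize(np.hstack([a,b]),None,fx=8,fy=8,interpolation=cv2.INTER_CUBIC))
for q in (1.1,1.2,1.3,1.4):
    t=np.radians(10)+q; print(q,[proj(c,C+.022*up-k*np.cos(t)*fwd+k*np.sin(t)*up).round(1) for k in (.1,.146)])
E
```

```text
clock: 8.7
eef_pos: [0.6256, 0.0124, 0.2761]
tcp_rot: [0.921, -0.067, -0.383, -0.028]
force: [0.7, -0.3, 0.3]
width: 0.0858
diff 4.468
1.1 [array([[275.4, 152. ]]), array([[269.9, 135.6]])]
1.2 [array([[278.5, 149.7]]), array([[274.6, 132.3]])]
1.3 [array([[281.6, 147.8]]), array([[279.3, 129.5]])]
1.4 [array([[284.7, 146.2]]), array([[284. , 127.4]])]
```

View pics/s7.png

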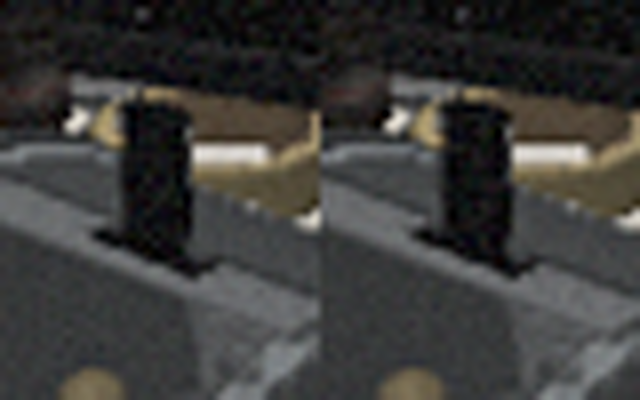

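The tip is at about (284.5,128), which matches 1.40 rad, and it hasn't moved between the two pictures.

```bash
python3 -c "
from bench import r
print(r.job_done())"
```

```text
the job is handed in; nothing more can be done
None
```

The wide cabinet's shutter is open and holding at its stop, and the narrow cabinet is still shut. I handed the job in at about 8.8 s. I gripped the pull by its sides, followed its arc up and back to about 1.38 rad, let go and lifted the gripper clear.

**Last checks:**
- **Wide shutter:** in the scene picture the pull's tip was at about (284.5, 128). The model puts it at (284.0, 127.4) for 1.40 rad. It hadn't moved between two pictures about 0.6 s apart.
- **Narrow cabinet:** it looked shut in the pictures after release, and the robot never went near it.
- **Contact:** the arm was clear of everything and the force reading was near zero.

**What didn't go to plan:** my first approach angle (55° below horizontal) ran into the lower limit of joint 5, at 0.21 rad, so I gripped at 72° instead. The force reached about 18 N at the end of the opening, well under the limits.

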